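Put a carton of chocolates on the display stand

ROBOT

A 7-joint arm with a two-finger parallel gripper is mounted at the origin on the work surface. World frame = base frame: x ahead of the robot, y to its left, z up, the work surface at z = 0. Lengths are in m, angles in rad, forces in N, time in s.
With the tool pointing down it reaches from about 0.4 to 0.875 m from the base axis. Payload 19.3 kg.
Tool frame: the origin (TCP) lies at the very end of the fingers, on their centre line; the grasp point (between the pads) lies bot.pinch_z behind it (bot.pinch_z is the distance from the TCP to the grasp point, in m); z points along the fingers, y is the line along which they close (so a half turn about z gives the same grasp; the last joint's range is limited). The gripper opens to 85 mm and grips with 20 to 120 N. Pads are 22 mm wide; open, the fingers measure 114 mm over their backs; the gripper's body (76 mm by 85 mm) begins 54 mm behind the grasp point. The pads swing forward as they close: fully open they stand 13 mm farther back than shut.
Start: joints at [-1.283, 0.521, -0.036, 1.599, 0.021, 1.021, -0.113], TCP at [0.219, 0.585, 0.211] pointing down, gripper open.
Joint ranges: [-2.91, 2.91], [-0.3, 2.13], [-1.5, 1.42], [0.17, 2.43], [-1.26, 4.41], [0.16, 1.93], [-2.52, 2.52]. Speed limits (rad/s): [1.89, 1.89, 2.39, 2.39, 3.01, 3.01, 3.01].

INTERFACE

Orientations are given as [roll, pitch, yaw] about the fixed x, y, z axes, in that order (R = Rz(yaw) Ry(pitch) Rx(roll)).
In Python, from workcell import bot, grab_frame, ticket gives the robot as it stands.
- The arm moves only by the tool arm_command, never from a script. Its argument "commands" is a list of rows, each a list of 3 entries, a list of its own where there are three numbers: the shift along the world's x, y, z in mm, then the turn about the world's z in rad, then the gripper command: -1 is fully open, 1 is shut, values between are in proportion. In form: [[[tx, ty, tz], roll, fingers], ...]. A call has 1 to 20 rows; each row shifts and turns the commanded pose from where the row before left it; what a row does not reach is not made up. A row lasts 1/10 s, in which the tool goes at most 50 mm and 8.59 degrees, less where a joint would pass 70% of its speed; a pose out of reach is approached as far as the arm can. A call with a gripper value outside its range is refused whole. The fingers move at their own pace and stop on an object; "newtons" is the grip in N (left out, the last holds). Time passes only in rows, so rows that do not move let the fingers close. It gives the time, the measured TCP pose, the force, the opening and the grip force at its end, in the units of the state.
- bot.observe(): the state, without advancing time (a new reading comes with each control period).
- grab_frame(name): name is "side" or "top"; returns a dict with "image" (480x640x3 uint8, red, green, blue), "vertical_fov" (degrees; the focal length in pixels is half the picture's height over the tangent of half this angle, whatever the lens; pixels are square), "cx", "cy" (the principal point, pixels), "k1" (the pictures are not rectified: a ray, as slopes to the right and down, at radius r is drawn at 1 + k1 r^2 times it, then the intrinsics apply), "R" (3x3) and "t" (3): a world point X has camera coordinates R X + t. Camera axes: x right, y down, z forward; pixel columns grow to the right and rows downward; lengths in m; the calibration is good to about 2 mm. A picture is of the moment at which its call begins. There is no depth.
- ticket.job_done(): hands the job in; it is judged then, once.
The state is a dict: "clock": time; "qpos": joint angles; "qd": joint speeds; "joint_efforts": joint torques, N m; "position": TCP position; "tool_rot": TCP orientation; "force": force on the tool from outside, world axes, zero at the start; "moment": the same for the moment, N m; "grip_width": finger opening in m; "finger_force": force on a finger pad.
Only numpy, scipy, OpenCV 4.12 (cv2) and the standard library are available. Lean on these libraries where they do the work, as an engineer would, in place of code of your own. Each camera call takes 0.05 s, during which the arm holds its last target. There are 200 camera calls.

TASK

Lift the lid of the wooden counter chest until it rests back on its stop, and leave it open. Take the gold carton with the brown bands out of the chest and set it gently, upright, on the narrow sloped ledge of the small blue display stand: square on, centred left to right, behind the brass lip and leaning flat against the back board. Do not drop the carton, and leave the white carton and everything else on the counter where it is.

Things in the scene. Friction and masses are not known exactly. Their poses are not given: they have to be found in the camera images.
- chest: fixed open-topped wooden chest, outside 190 (x) x 250 (y) x 150 (z) mm, walls and floor 8 mm thick. Origin: centre of its underside; x axis from its front (robot side) to its hinge side, z up. It stands left or right of the middle of the counter. The two cartons stand inside, side by side along y.
- lid (a joint): hinge of the chest's blue lid (a 190 x 250 x 8 mm plate lying on the rim, 0.22 kg): 0 = shut, grows as the front edge is lifted, up and over towards the chest's +x; stop at 1.9 rad. It swings freely: let go below about 1.5 rad it falls shut, above that it falls back on its stop.
- lid_hinge (a point): point on the lid's hinge line, at the middle of the chest's +x rim, 150 mm above the counter. The hinge line runs along the chest's y.
- lid_handle (a point): centre of the round head (28 mm across, 16 high) of the brass knob on the lid: 160 mm from the hinge line towards the front, 35 mm above the lid's upper face, mid-width; the neck below is 12 mm across. Moves with the lid; the knob can turn between finger pads that close along the chest's y.
- gold_carton: loose rigid carton of chocolates, gold-yellow with dark brown bands, 32 (x, thickness) x 85 (y, width) x 125 (z, height) mm, about 0.13 to 0.25 kg. Origin: centre of its underside; z up the carton. It stands upright in the chest, its thickness roughly along the chest's x, its top 17 mm below the chest's rim; either half of the chest. Either broad face may face outward on the stand.
- white_carton: carton of the same size and frame, white with red bands, standing in the other half of the chest; stays there.
- cradle: fixed blue cradle on the stand: board leaning back 20 degrees, ledge square to it, brass lip. Axes tilt with it: z up the board, x out of its front (about world +x), y along the ledge. Origin: on the ledge's top, mid-width, 75 mm above the counter, where the carton's underside centre belongs. Board face at x = -16 mm, its top edge at z = 58; lip's inner face at x = 26, top at z = 8; width 120.
- stand: fixed dark wooden block under the cradle, 120 (x) x 140 (y) x 45 (z) mm. Origin: on the counter, 30 mm behind the block's centre (towards its -x); z up. It stands on the other side of the counter from the chest. The upper 67 mm of a seated carton has nothing behind it.
- honey1: loose honey jar, 52 mm across, 85 high, near the middle between chest and stand; bystander. Origin: centre of its underside.
- honey2: another such jar, farther left; bystander.
- pumpkin1: loose small orange pumpkin ornament, 64 mm across, 60 high, in the middle nearer the robot; bystander. Origin: centre of its underside.
- pumpkin2: another such pumpkin, beyond the middle; bystander.
- candy_jar: loose green glass candy jar on a foot, 100 mm across, 182 high, on the right; bystander. Origin: centre of its underside.
Mind the look-alikes: they are no part of the job. What is shaped like the stand but purple or red is not meant.

How it is judged:
On the way:
1. the lid rests open on its stop (value of joint lid above 1.8 rad), for 0.2 s.
At the end, for the whole second after the job is handed in: Lid open on its stop (over 1.75 rad). Gold carton at rest on the cradle: underside centre within 15 mm of the middle along the ledge, 5 mm out from or into the board, 4 mm of the ledge top; height axis within 0.12 rad of the board's slope, width within 0.14 rad of the ledge line (value of joint lid above 1.75 rad and x of gold_carton in the frame of cradle between -0.005 and 0.005 m and y of gold_carton in the frame of cradle between -0.015 and 0.015 m and z of gold_carton in the frame of cradle between -0.004 and 0.004 m and angle between the z axis of gold_carton and the z axis of cradle, either way round below 0.12 rad and angle between the y axis of gold_carton and the y axis of cradle, either way round below 0.14 rad and linear speed of gold_carton below 0.02 m/s and angular speed of gold_carton below 0.1 rad/s); the robot touches nothing.
It fails at once if the gold carton is dropped or knocked over (moves faster than 0.5 m/s while no finger touches it) (linear speed of gold_carton above 0.5 m/s and contact force between the fingers and gold_carton below 0.1 N).
It fails at once if the white carton or another bystander is moved by more than 30 mm (distance of any of white_carton, honey1, honey2, pumpkin1, pumpkin2, candy_jar from where it was at the start of the episode above 0.03 m).
It fails at once if a bystander or the white carton is tipped by more than 0.5 rad (angle between any of white_carton, honey1, honey2, pumpkin1, pumpkin2, candy_jar's own z axis and vertical above 0.5 rad).
It also fails if it takes over 58 s, if anything falls off the work surface, if the arm or the gripper's body presses on something with over 40 N, if the wrist force passes 120 N, or if a joint passes its speed limit or range.

## Working session

There is one attempt and no reset: what is moved stays moved. The work goes in short steps, Python scripts to look and compute and a tool call to move; the robot and the scene stay as the last step left them, time stands still between calls to the robot, and variables do not carry over. Pictures are saved under pics/ and viewed, at most 10 in all, crops included, and the job is handed in when it is done.

Besides the shell and the picture viewer there is one more tool, called after "Call:" by a JSON object that holds its "method" and its "body", one argument or row to a line. arm_command: Moves the arm, as the interface text tells. Its arguments: {"type":"object","properties":{"commands":{"type":"array"},"newtons":{"type":"number"}},"required":["commands"]}

```bash
ls; mkdir -p pics
python3 - <<'E'
from workcell import bot, grab_frame
import cv2, numpy as np, pickle
for n in("side","top"):
    f=grab_frame(n); pickle.dump(f,open(n+".pkl","wb")); cv2.imwrite(f"pics/{n}0.png",f["image"][:,:,::-1])
    print(n,f["vertical_fov"],f["cx"],f["cy"],f["k1"],(-np.array(f["R"]).T@f["t"]).round(3),np.array(f["R"]).round(3).tolist())
print(bot.pinch_z, bot.observe())
E
```

```text
pics
side 53.354072826015425 316.48834028138214 234.17951230538682 -0.09957933014476575 [1.263 0.654 1.006] [[-0.635, 0.772, -0.006], [0.5, 0.405, -0.766], [-0.589, -0.489, -0.643]]
top 54.75763524016503 326.0723481702976 241.2805238610706 -0.1023315340064334 [ 0.27  -0.009  1.211] [[-0.012, -1.0, -0.014], [-0.985, 0.014, -0.17], [0.17, 0.012, -0.985]]
0.0187 {'clock': 0.1, 'qpos': array([-1.2832011 ,  0.52195809, -0.03634121,  1.59997011,  0.02121519,
        1.02111691, -0.11278903]), 'qd': array([-0.00021507, -0.00186221,  0.00073319, -0.00233178, -0.0003202 ,
       -0.0012032 ,  0.00071157]), 'joint_efforts': array([ 3.86941829e-03, -9.28488278e+01,  1.98396139e+00, -3.70531726e+01,
        1.80957676e-02,  5.36537103e-03,  5.19265791e-05]), 'position': array([0.21879293, 0.5850875 , 0.21057401]), 'tool_rot': array([-3.14052888e+00,  8.21278770e-05,  2.78381770e+00]), 'force': array([ 0.2992789 , -0.10449559, -0.15748045]), 'moment': array([-0.0420419 ,  0.0258783 , -0.00914233]), 'finger_force': 0.0, 'grip_width': 0.0855336973959307}
```

View pics/side0.png

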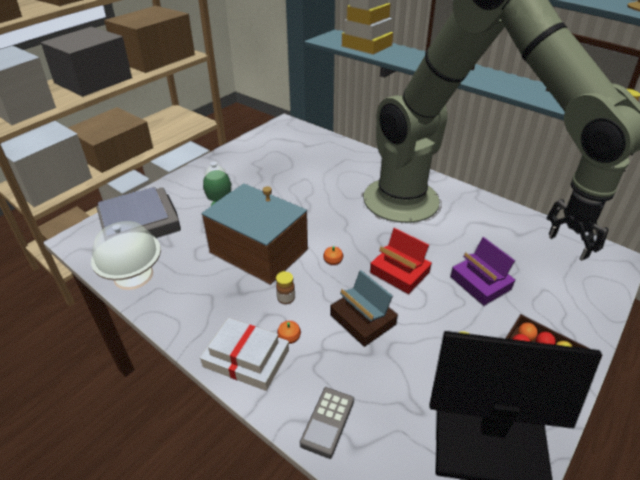

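View pics/top0.png

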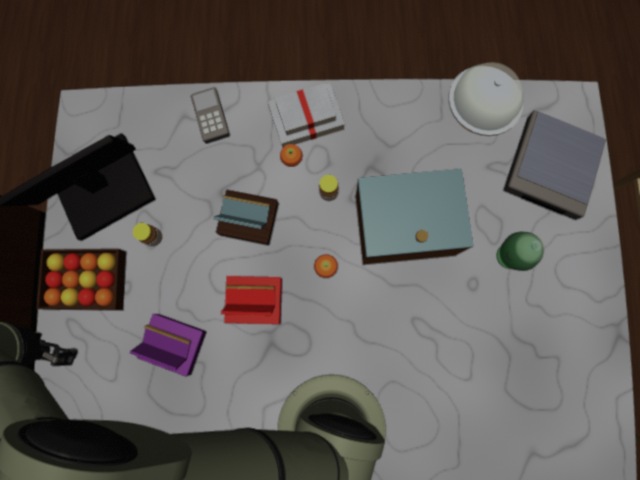

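Stand candidates in the top view are blue at (247,215), red at (252,300) and purple at (168,343). For the chest, the blue lid is at (413,213) with its knob at (422,237); the grey box at (555,165) is not it. I choose the blue stand and the blue-lidded chest, and check both in one close crop.

```bash
cat > h.py <<'E'
import numpy as np, cv2, pickle
from scipy.optimize import least_squares
def cam(f):
    fl=240/np.tan(np.radians(f["vertical_fov"])/2)
    return np.array([[fl,0,f["cx"]],[0,fl,f["cy"]],[0,0,1]]),np.array([f["k1"],0,0,0,0.])
def proj(f,X):
    K,d=cam(f); return cv2.projectPoints(np.asarray(X,float).reshape(-1,3),cv2.Rodrigues(np.array(f["R"]))[0],np.array(f["t"],float),K,d)[0][:,0]
def ray(f,p,z):
    K,d=cam(f); u=cv2.undistortPoints(np.array(p,float).reshape(-1,1,2),K,d)[:,0]
    R=np.array(f["R"]); c=-R.T@f["t"]; v=np.c_[u,np.ones(len(u))]@R
    return c+v*((z-c[2])/v[:,2])[:,None]
def tri(obs):  # obs: list of (frame,pixel) of one point
    r=lambda X: np.concatenate([proj(f,X)[0]-p for f,p in obs])
    return least_squares(r,[.5,0,.1]).x
def Rz(a): return np.array([[np.cos(a),-np.sin(a),0],[np.sin(a),np.cos(a),0],[0,0,1]])
def crop(f,x,y,w,h,s): return cv2.resize(f["image"][y:y+h,x:x+w,::-1],None,fx=s,fy=s,interpolation=cv2.INTER_CUBIC)
E
python3 - <<'E'
from h import *
s,t=[pickle.load(open(n+".pkl","rb")) for n in("side","top")]
a=np.hstack([crop(t,200,175,95,75,4),crop(t,345,155,140,100,3)[:300,:420]])
b=np.hstack([crop(s,320,262,95,75,4),crop(s,195,175,140,110,3)[:300,:420]])
cv2.imwrite("pics/crop1.png",np.vstack([a,b]))
print(a.shape)
print(ray(t,[(359,178),(463,169),(471,246),(364,255)],.158), ray(t,[(422,237)],.193))
E
```

```text
(300, 800, 3)
[[ 0.60198013 -0.07605006  0.158     ]
 [ 0.62172074 -0.32542499  0.158     ]
 [ 0.43538882 -0.33179915  0.158     ]
 [ 0.41808698 -0.08299238  0.158     ]] [[ 0.4518801  -0.21143291  0.193     ]]
```

View pics/crop1.png

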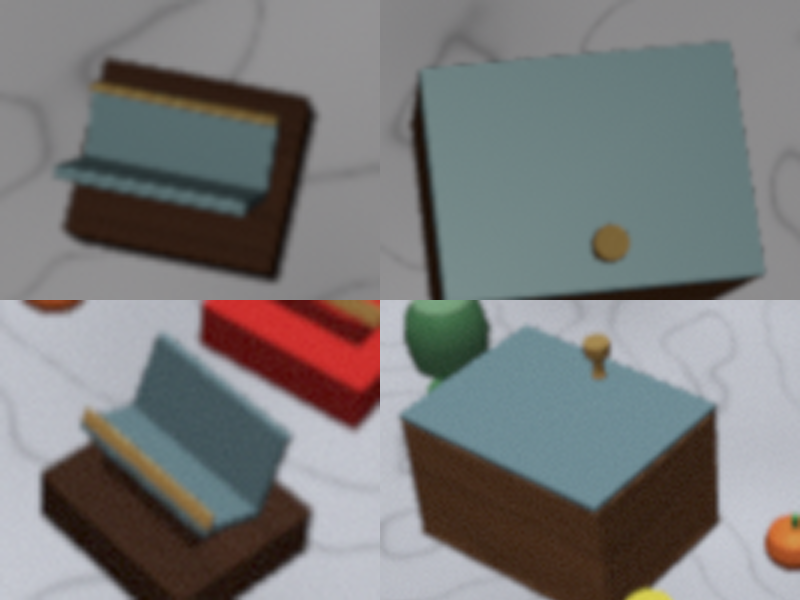

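The crop confirms the blue cradle: brass lip on the far (+x) side and board towards the robot. The lid is blue with its knob near the robot-side edge. Next I fit the poses.

Run:
```python
from h import *
s,t=[pickle.load(open(n+".pkl","rb")) for n in("side","top")]
def u(p,ox,oy,sc,dx=0,dy=0): return ((p[0]-dx+.5)/sc-.5+ox,(p[1]-dy+.5)/sc-.5+oy)
Tt=lambda *p:u(p,200,175,4); Ts=lambda *p:u(p,320,262,4,0,300); Ct=lambda *p:u(p,345,155,3,380); Cs=lambda *p:u(p,195,175,3,380,300)
# chest: origin + yaw
Z=.158
pts=[(t,( .095,.125,Z),Ct(421,71)),(t,(.095,-.125,Z),Ct(729,42)),(t,(-.095,-.125,Z),Ct(763,274)),(t,(-.095,.125,Z),(363.5,256)),
(s,( .095,.125,Z),Cs(597,508)),(s,(.095,-.125,Z),Cs(403,413)),(s,(-.095,-.125,Z),Cs(528,326)),(s,(-.095,.125,Z),Cs(716,405)),
(t,(.095-.16,0,.201),Ct(611,243)),(s,(.095-.16,0,.201),Cs(597,341))]
def fit(pts,x0):
    def r(q): return np.concatenate([proj(f,Rz(q[2])@np.array(X)+[q[0],q[1],0])[0]-p for f,X,p in pts])
    o=least_squares(r,x0,loss='soft_l1'); print(o.x.round(4)); print(r(o.x).reshape(-1,2).round(1).tolist()); return o.x
c=fit(pts,[.5,-.2,0])
for n,p in dict(hinge=(.095,0,.15),knob=(.095-.16,0,.193)).items(): print(n,(Rz(c[2])@p+[c[0],c[1],0]).round(4))
a=np.radians(20)
W=lambda x,y,z:(x*np.cos(a)-z*np.sin(a),y,.075+x*np.sin(a)+z*np.cos(a))
pts=[(t,W(-.016,.06,.058),Tt(58,164)),(t,W(-.016,-.06,.058),Tt(250,202)),(t,W(.026,.06,.008),Tt(92,93)),(t,W(.026,-.06,.008),Tt(275,126)),
(s,W(-.016,.06,.058),Ts(290,437)),(s,W(-.016,-.06,.058),Ts(162,337)),(s,W(.026,.06,.008),Ts(212,518)),(s,W(.026,-.06,.008),Ts(90,408))]
k=fit(pts,[.55,.15,-.2])
print(np.hypot(*c[:2]),np.hypot(*k[:2]))
print("jars",ray(t,[(329,184),(291,154),(326,265),(521,250)],.08).round(3))
```

```text
[ 0.5186 -0.2028  0.0767]
[[-1.5, -1.0], [-0.2, -0.1], [-0.0, 0.8], [1.6, 0.6], [-0.8, 0.1], [-1.4, -0.1], [-0.1, -0.9], [0.7, -0.5], [-0.7, -0.2], [0.1, -0.1]]
hinge [ 0.6134 -0.1955  0.15  ]
knob [ 0.4538 -0.2078  0.193 ]
[ 0.5451  0.2114 -0.2143]
[[-1.0, 0.2], [-1.2, 0.2], [-0.8, -0.7], [-0.4, 0.1], [-1.7, -0.1], [-2.0, -1.3], [0.3, -0.8], [-0.6, -0.7]]
0.5568918369249106 0.5846625432415341
jars [[ 0.612 -0.005  0.08 ]
 [ 0.694  0.092  0.08 ]
 [ 0.406  0.005  0.08 ]
 [ 0.436 -0.483  0.08 ]]
```

Call:
{"method": "arm_command", "body": {
  "commands": [
    [[38, -39, 20], 0, -1],
    [[38, -39, 20], 0, -1],
    [[38, -39, 20], 0, -1],
    [[38, -39, 20], 0, -1],
    [[38, -39, 20], 0, -1],
    [[38, -39, 20], 0, -1],
    [[0.5, -40, 0], 0.031, -1],
    [[0.5, -40, 0], 0.031, -1],
    [[0.5, -40, 0], 0.031, -1],
    [[0.5, -40, 0], 0.031, -1],
    [[0.5, -40, 0], 0.031, -1],
    [[0.5, -40, 0], 0.031, -1],
    [[0.5, -40, 0], 0.031, -1],
    [[0.5, -40, 0], 0.031, -1],
    [[0.5, -40, 0], 0.031, -1],
    [[0.5, -40, 0], 0.031, -1],
    [[0.5, -40, 0], 0.031, -1],
    [[0.5, -40, 0], 0.031, -1],
    [[0.5, -40, 0], 0.031, -1],
    [[0.5, -40, 0], 0.031, -1]
  ],
  "newtons": 40
}}

```text
clock: 2.1
position: [0.422, -0.1778, 0.3146]
tool_rot: [3.142, 0.0, -3.064]
force: [-0.1, 0.4, 0.1]
grip_width: 0.0856
finger_force: 0.0
```

Call:
{"method": "arm_command", "body": {
  "commands": [
    [[16, -15, -10], 0, -1],
    [[16, -15, -10], 0, -1],
    [[0, 0, -20], 0, -1],
    [[0, 0, -20], 0, -1],
    [[0, 0, -20], 0, -1],
    [[0, 0, -20], 0, -1],
    [[0, 0, -20], 0, -1],
    [[0, 0, -10], 0, -1],
    [[0, 0, 0], 0, -1]
  ]
}}

```text
clock: 3.0
position: [0.4538, -0.2061, 0.1836]
tool_rot: [3.141, -0.002, -3.066]
force: [-0.6, -0.5, 0.0]
grip_width: 0.0855
finger_force: 0.0
```

Run:
```python
from h import *
from workcell import grab_frame,bot
s,t=grab_frame("side"),grab_frame("top")
cv2.imwrite("pics/knob.png",np.hstack([crop(s,215,120,100,100,4),crop(t,370,190,100,100,4)]))
print(bot.observe()["position"])
```

```text
[ 0.45463821 -0.2064577   0.18505993]
```

View pics/knob.png

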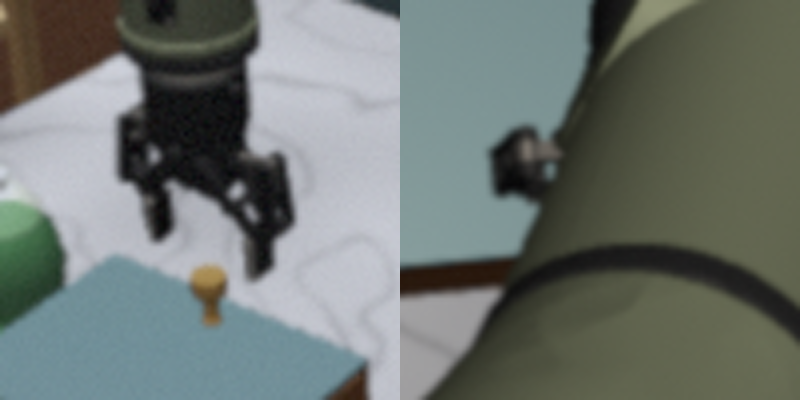

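Run:
```python
from h import *
s,t=[pickle.load(open(n+".pkl","rb")) for n in("side","top")]
for X in [(.4546,-.2065,.198),(.4546,-.2065,.185),(.4538,-.2078,.193),(.4538,-.2078,.201)]: print(((proj(s,X)[0]-[215,120])*4).round(0))
```

```text
[209. 277.]
[211. 292.]
[209. 282.]
[209. 273.]
```

Call:
{"method": "arm_command", "body": {
  "commands": [
    [[0, -1, -6], 0, -1],
    [[0, 0, -6], 0, -1],
    [[0, 0, 0], 0, -0.2],
    [[0, 0, 0], 0, 0],
    [[0, 0, 0], 0, 0.2],
    [[0, 0, 0], 0, 0.4],
    [[0, 0, 0], 0, 0.6],
    [[0, 0, 0], 0, 0.8],
    [[0, 0, 0], 0, 0.8],
    [[0, 0, 0], 0, 0.8]
  ],
  "newtons": 40
}}

```text
clock: 4.1
position: [0.4546, -0.2078, 0.173]
tool_rot: [-3.141, 0.001, -3.066]
force: [-2.3, -2.3, 5.0]
grip_width: 0.025
finger_force: 38.9
```

Run:
```python
from h import *
from workcell import grab_frame,bot
s,t=grab_frame("side"),grab_frame("top")
cv2.imwrite("pics/knob2.png",crop(s,215,130,100,90,6))
o=bot.observe();print(o["position"],o["grip_width"],o["finger_force"],o["qpos"].round(2))
```

```text
[ 0.45459271 -0.20783782  0.1729792 ] 0.025208045185089897 38.94759435206652 [ 0.01  0.4   0.4   1.98 -0.21  0.8   2.17]
```

View pics/knob2.png

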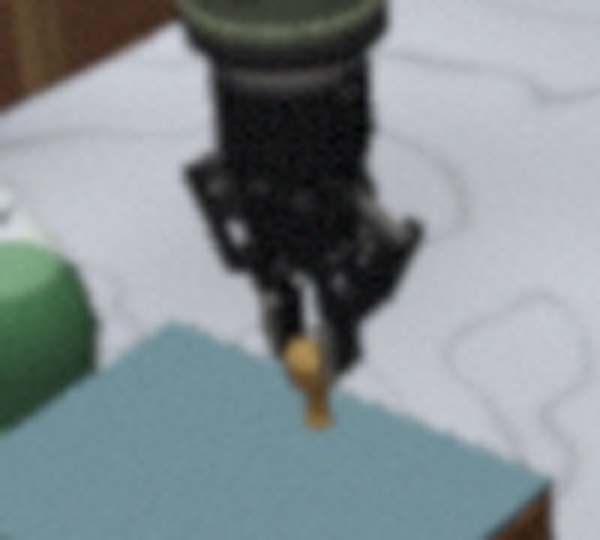

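Call:
{"method": "arm_command", "body": {
  "commands": [
    [[0, 0, 0], 0, 0.3],
    [[0, 0, 0], 0, 0],
    [[0, 0, 0], 0, 0],
    [[6, 0, -5], 0, 0],
    [[0, 0, 0], 0, 0.2],
    [[0, 0, 0], 0, 0.4],
    [[0, 0, 0], 0, 0.6],
    [[0, 0, 0], 0, 0.8],
    [[0, 0, 0], 0, 0.8],
    [[0, 0, 0], 0, 0.8]
  ],
  "newtons": 40
}}

```text
clock: 5.2
position: [0.4607, -0.2073, 0.1676]
tool_rot: [-3.141, 0.001, -3.065]
force: [4.0, -1.1, -1.7]
grip_width: 0.0258
finger_force: 39.4
```

Run:
```python
import numpy as np
th=np.linspace(0,1.64,21)+.2626; r=165.7
p=np.c_[-r*np.cos(th)*.9971,-r*np.cos(th)*.0766,r*np.sin(th)]
q=p.round(); print(np.diff(q,axis=0).astype(int).tolist())
```

```text
[[4, 0, 13], [6, 0, 13], [6, 1, 12], [7, 0, 11], [8, 1, 11], [9, 1, 11], [9, 0, 9], [11, 1, 9], [11, 1, 7], [12, 1, 7], [12, 1, 6], [12, 1, 5], [13, 1, 4], [14, 1, 3], [13, 1, 1], [14, 1, 1], [13, 1, -1], [14, 1, -2], [13, 1, -2], [13, 1, -4]]
```

Grip is firm on the knob. Swinging the lid, first half.

Call:
{"method": "arm_command", "body": {
  "commands": [
    [[4, 0, 13], 0, 0.8],
    [[6, 0, 13], 0, 0.8],
    [[6, 1, 12], 0, 0.8],
    [[7, 0, 11], 0, 0.8],
    [[8, 1, 11], 0, 0.8],
    [[9, 1, 11], 0, 0.8],
    [[9, 0, 9], 0, 0.8],
    [[11, 1, 9], 0, 0.8]
  ]
}}

```text
clock: 6.0
position: [0.5199, -0.2024, 0.2564]
tool_rot: [3.14, -0.002, -3.065]
force: [2.1, 2.0, -7.5]
grip_width: 0.0255
finger_force: 39.9
```

Call:
{"method": "arm_command", "body": {
  "commands": [
    [[11, 1, 7], 0, 0.8],
    [[12, 1, 7], 0, 0.8],
    [[12, 1, 6], 0, 0.8],
    [[12, 1, 5], 0, 0.8],
    [[13, 1, 4], 0, 0.8],
    [[14, 1, 3], 0, 0.8],
    [[13, 1, 1], 0, 0.8],
    [[14, 1, 1], 0, 0.8],
    [[13, 1, -1], 0, 0.8],
    [[14, 1, -2], 0, 0.8],
    [[13, 1, -2], 0, 0.8],
    [[13, 1, -4], 0, 0.8],
    [[0, 0, 0], 0, 0.8]
  ]
}}

```text
clock: 7.3
position: [0.6752, -0.1896, 0.2804]
tool_rot: [3.14, -0.001, -3.064]
force: [-0.7, 8.5, 2.2]
grip_width: 0.0254
finger_force: 40.4
```

Call:
{"method": "arm_command", "body": {
  "commands": [
    [[12, 1, -5], 0, 0.8],
    [[12, 1, -6], 0, 0.8],
    [[12, 1, -6], 0, 0.8],
    [[0, 0, 0], 0, 0.3],
    [[0, 0, 0], 0, -0.2],
    [[0, 0, 0], 0, -0.6],
    [[0, 0, 0], 0, -1],
    [[0, 0, 0], 0, -1]
  ]
}}

```text
clock: 8.1
position: [0.7102, -0.1885, 0.2651]
tool_rot: [-3.141, 0.001, -3.066]
force: [1.8, 0.1, 0.3]
grip_width: 0.0845
finger_force: 0.0
```

Call:
{"method": "arm_command", "body": {
  "commands": [
    [[8, 0, 20], 0, -1],
    [[8, 0, 30], 0, -1],
    [[0, 0, 40], 0, -1],
    [[0, 0, 40], 0, -1],
    [[0, 0, 40], 0, -1],
    [[0, 0, 0], 0, -1]
  ]
}}

```text
clock: 8.7
position: [0.727, -0.189, 0.4406]
tool_rot: [-3.139, 0.007, -3.065]
force: [0.4, -0.4, -0.6]
grip_width: 0.0854
finger_force: 0.0
```

Run:
```python
from h import *
from workcell import grab_frame,bot
s,t=grab_frame("side"),grab_frame("top")
pickle.dump((s,t),open("open.pkl","wb"))
cv2.imwrite("pics/open.png",np.hstack([crop(s,170,110,160,180,2.5),crop(t,340,130,160,180,2.5)]))
o=bot.observe();print(o["position"],o["force"])
```

```text
[ 0.72641982 -0.18859402  0.43522659] [-0.24017466 -0.59405509 -0.86784386]
```

View pics/open.png

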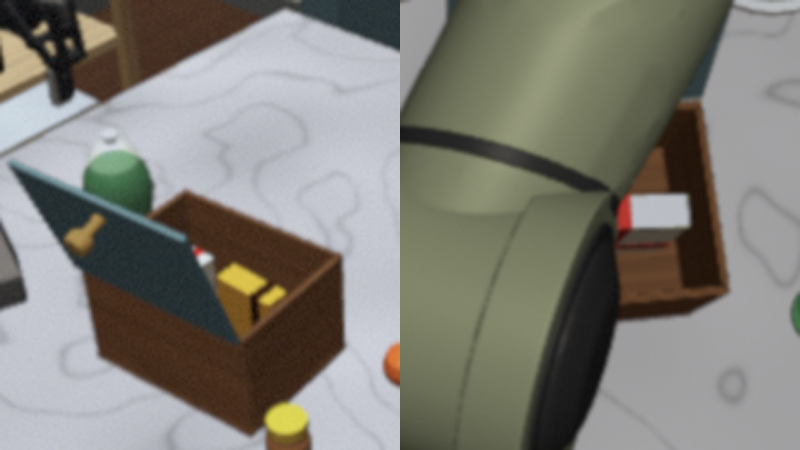

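Call:
{"method": "arm_command", "body": {
  "commands": [
    [[-18, 38, 0], -0.142, -1],
    [[-18, 38, 0], -0.142, -1],
    [[-18, 38, 0], -0.142, -1],
    [[-18, 38, 0], -0.142, -1],
    [[-18, 38, 0], -0.142, -1],
    [[-18, 38, 0], -0.142, -1],
    [[-18, 38, 0], -0.142, -1],
    [[-18, 38, 0], -0.142, -1],
    [[-18, 38, 0], -0.142, -1],
    [[-18, 38, 0], -0.142, -1],
    [[-18, 38, 0], -0.142, -1]
  ]
}}

```text
clock: 9.9
position: [0.5269, 0.231, 0.4336]
tool_rot: [-3.14, 0.0, 1.65]
force: [1.0, 0.9, -0.2]
grip_width: 0.0857
finger_force: 0.0
```

Run:
```python
from h import *
from workcell import grab_frame,bot
s,t=grab_frame("side"),grab_frame("top")
pickle.dump((s,t),open("open2.pkl","wb"))
cv2.imwrite("pics/open2.png",np.hstack([crop(s,230,185,80,100,5),crop(t,350,170,80,100,5)]))
o=bot.observe();print(o["position"],o["tool_rot"],o["qpos"].round(2))
```

```text
[0.5253866  0.23567742 0.43288969] [-3.13866635e+00 -5.94614608e-04  1.65649022e+00] [-1.03  0.36  0.74  1.41 -0.24  1.47 -0.21]
```

View pics/open2.png

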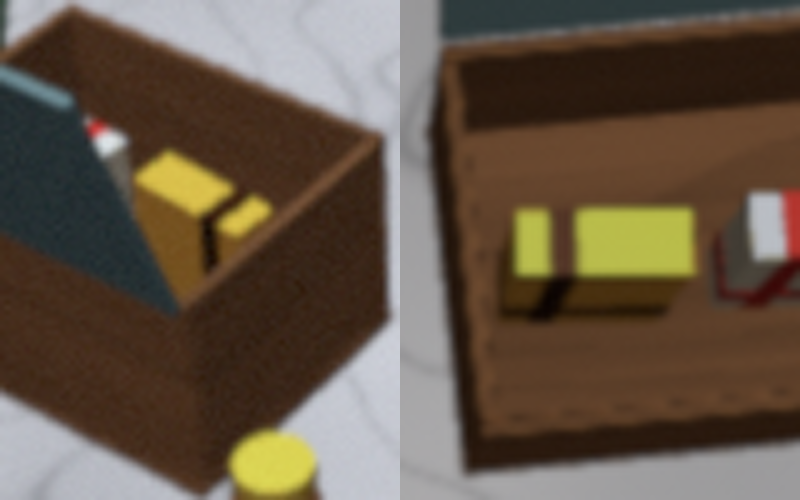

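Run:
```python
from h import *
s,t=pickle.load(open("open2.pkl","rb"))
px=np.array([(515,208),(692,208),(694,275),(516,275)],float)
px=(px-[400,0]+.5)/5-.5+[350,170]
P=ray(t,px,.133); print(P.round(4).tolist(),P.mean(0))
b=t["image"][170:270,350:430].astype(int); m=((b[:,:,0]>125)&(b[:,:,2]<110)&(b[:,:,0]-b[:,:,2]>60)).astype(np.uint8)
pts=np.argwhere(m)[:,::-1]+[350,170]
Q=ray(t,pts,.133); r=cv2.minAreaRect((Q[:,:2]*1000).astype(np.float32)); print(len(pts),r)
S=[(170,150),(272,207)]
print(proj(s,P).round(1).tolist())
```

```text
[[0.5268, -0.108, 0.133], [0.5257, -0.1928, 0.133], [0.493, -0.1923, 0.133], [0.4942, -0.1075, 0.133]] [ 0.50993295 -0.15015334  0.133     ]
452 ((511.3398132324219, -176.16712951660156), (35.6074104309082, 137.51748657226562), 3.670334815979004)
[[276.2, 231.5], [255.5, 219.8], [263.4, 214.6], [284.0, 226.0]]
```

Call:
{"method": "arm_command", "body": {
  "commands": [
    [[-1.5, -38.6, -8], -0.01, -1],
    [[-1.5, -38.6, -8], -0.01, -1],
    [[-1.5, -38.6, -8], -0.01, -1],
    [[-1.5, -38.6, -8], -0.01, -1],
    [[-1.5, -38.6, -8], -0.01, -1],
    [[-1.5, -38.6, -8], -0.01, -1],
    [[-1.5, -38.6, -8], -0.01, -1],
    [[-1.5, -38.6, -8], -0.01, -1],
    [[-1.5, -38.6, -8], -0.01, -1],
    [[-1.5, -38.6, -8], -0.01, -1],
    [[0, 0, 0], 0, -1],
    [[0, 0, 0], 0, -1]
  ]
}}

```text
clock: 11.2
position: [0.5126, -0.1571, 0.3537]
tool_rot: [-3.14, -0.0, 1.554]
force: [0.2, 1.0, 1.1]
grip_width: 0.0853
finger_force: 0.0
```

Call:
{"method": "arm_command", "body": {
  "commands": [
    [[-2, 7, -20], 0, -1],
    [[0, 0, -30], 0, -1],
    [[0, 0, -30], 0, -1],
    [[0, 0, -30], 0, -1],
    [[0, 0, -30], 0, -1],
    [[0, 0, -30], 0, -1],
    [[0, 0, -30], 0, -1],
    [[0, 0, -20], 0, -1],
    [[0, 0, -20], 0, -1],
    [[0, 0, -15], 0, -1],
    [[0, 0, -8], 0, -1],
    [[0, 0, 0], 0, -1]
  ]
}}

```text
clock: 12.4
position: [0.511, -0.1484, 0.0908]
tool_rot: [-3.14, -0.0, 1.557]
force: [0.3, -0.2, 0.9]
grip_width: 0.0857
finger_force: 0.0
```

Call:
{"method": "arm_command", "body": {
  "commands": [
    [[-1, -1, 0], 0, -0.4],
    [[0, 0, 0], 0, -0.1],
    [[0, 0, 0], 0, 0.1],
    [[0, 0, 0], 0, 0.3],
    [[0, 0, 0], 0, 0.5],
    [[0, 0, 0], 0, 0.6],
    [[0, 0, 0], 0, 0.6]
  ],
  "newtons": 30
}}

```text
clock: 13.1
position: [0.5108, -0.1503, 0.0921]
tool_rot: [3.141, -0.0, 1.556]
force: [-1.2, 0.9, 6.9]
grip_width: 0.0311
finger_force: 29.9
```

Call:
{"method": "arm_command", "body": {
  "commands": [
    [[0, 0, 5], 0, 0.6],
    [[0, 0, 10], 0, 0.6],
    [[0, 0, 15], 0, 0.6],
    [[0, 0, 25], 0, 0.6],
    [[0, 0, 25], 0, 0.6],
    [[0, 0, 25], 0, 0.6],
    [[0, 0, 25], 0, 0.6],
    [[0, 0, 25], 0, 0.6],
    [[0, 0, 25], 0, 0.6],
    [[0, 0, 20], 0, 0.6],
    [[0, 0, 10], 0, 0.6],
    [[0, 0, 0], 0, 0.6]
  ]
}}

```text
clock: 14.3
position: [0.5107, -0.1504, 0.3026]
tool_rot: [3.14, -0.0, 1.556]
force: [0.4, -0.6, -3.0]
grip_width: 0.0315
finger_force: 30.6
```

Call:
{"method": "arm_command", "body": {
  "commands": [
    [[2, 20, 0], -0.02, 0.6],
    [[4, 36, 0], -0.02, 0.6],
    [[4, 36, 0], -0.02, 0.6],
    [[4, 36, 0], -0.02, 0.6],
    [[4, 36, 0], -0.02, 0.6],
    [[4, 36, 0], -0.02, 0.6],
    [[4, 36, 0], -0.02, 0.6],
    [[4, 36, 0], -0.02, 0.6],
    [[3, 36, 0], -0.02, 0.6],
    [[2, 36, 0], -0.02, 0.6],
    [[0, 17, 0], 0, 0.6],
    [[0, 0, 0], 0, 0.6],
    [[0, 0, 0], 0, 0.6]
  ]
}}

```text
clock: 15.6
position: [0.5452, 0.2099, 0.3008]
tool_rot: [-3.141, 0.001, 1.356]
force: [0.7, -0.4, -2.8]
grip_width: 0.0315
finger_force: 30.6
```

Call:
{"method": "arm_command", "body": {
  "commands": [
    [[1, 1, -20], 0, 0.6],
    [[0, 0, -30], 0, 0.6],
    [[0, 0, -25], 0, 0.6],
    [[0, 0, -20], 0, 0.6],
    [[0, 0, -13], 0, 0.6],
    [[0, 0, 0], 0, 0.6],
    [[0, 0, 0], 0, 0.6]
  ]
}}

```text
clock: 16.3
position: [0.5468, 0.2111, 0.1942]
tool_rot: [3.141, -0.0, 1.355]
force: [-0.6, -0.0, -1.6]
grip_width: 0.0316
finger_force: 30.6
```

Run:
```python
from h import *
from workcell import grab_frame,bot
s,t=grab_frame("side"),grab_frame("top")
pickle.dump((s,t),open("hov.pkl","wb"))
cv2.imwrite("pics/hov.png",np.hstack([crop(s,320,230,100,110,4),crop(t,200,165,100,110,4)]))
o=bot.observe();print(o["position"],o["tool_rot"])
```

```text
[0.54695244 0.21153836 0.19453111] [ 3.14055035e+00 -8.60619954e-04  1.35539383e+00]
```

View pics/hov.png

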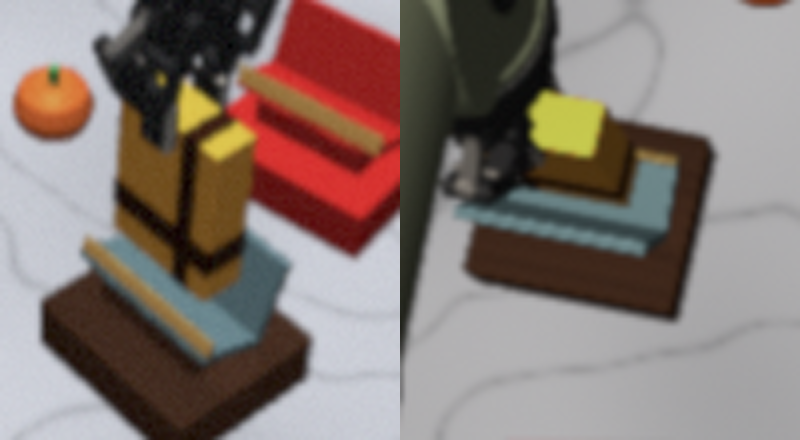

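Run:
```python
from h import *
s,t=pickle.load(open("hov.pkl","rb"))
o=np.array([.547,.2115,.1105]);R=Rz(-.215)
for x,y,z in [(.016,.0425,0),(-.016,.0425,0),(.016,-.0425,0),(-.016,.0425,.125),(.016,.0425,.125)]: print('side',(x,y,z),((proj(s,R@[x,y,z]+o)[0]-[320,230]+.5)*4-.5).round())
for x,y,z in [(.016,-.0425,.125),(-.016,-.0425,.125),(-.016,-.0425,0)]: print('top',(x,y,z),((proj(t,R@[x,y,z]+o)[0]-[200,165]+.5)*4-.5+[400,0]).round())
a=np.radians(20);C=np.array([.5451,.2114,0]);R=Rz(-.2143)
W=lambda x,y,z:R@(x*np.cos(a)-z*np.sin(a),y,.075+x*np.sin(a)+z*np.cos(a))+C
for p in [(-.016,.06,.058),(.026,.06,.008),(.026,-.06,.008)]: print('side',p,((proj(s,W(*p))[0]-[320,230]+.5)*4-.5).round())
for p in [(-.016,.06,.058),(-.016,-.06,.058),(.026,-.06,.008),(-.016,-.06,0)]: print('top',p,((proj(t,W(*p))[0]-[200,165]+.5)*4-.5+[400,0]).round())
```

```text
side (0.016, 0.0425, 0) [201. 303.]
side (-0.016, 0.0425, 0) [238. 279.]
side (0.016, -0.0425, 0) [111. 226.]
side (-0.016, 0.0425, 0.125) [255. 135.]
side (0.016, 0.0425, 0.125) [216. 159.]
top (0.016, -0.0425, 0.125) [604. 103.]
top (-0.016, -0.0425, 0.125) [591. 158.]
top (-0.016, -0.0425, 0) [628. 209.]
side (-0.016, 0.06, 0.058) [283. 265.]
side (0.026, 0.06, 0.008) [213. 343.]
side (0.026, -0.06, 0.008) [ 88. 233.]
top (-0.016, 0.06, 0.058) [454. 205.]
top (-0.016, -0.06, 0.058) [645. 243.]
top (0.026, -0.06, 0.008) [674. 166.]
top (-0.016, -0.06, 0) [665. 230.]
```

Call:
{"method": "arm_command", "body": {
  "commands": [
    [[0, 0, -8], 0, 0.6],
    [[0, 0, -8], 0, 0.6],
    [[0, 0, -5], 0, 0.6],
    [[0, 0, -3], 0, 0.6],
    [[0, 0, 0], 0, 0.6],
    [[0, 0, 0], 0, 0.6]
  ]
}}

```text
clock: 17.0
position: [0.5465, 0.2117, 0.1696]
tool_rot: [3.141, -0.0, 1.356]
force: [-0.6, 0.6, -1.8]
grip_width: 0.0312
finger_force: 30.6
```

Call:
{"method": "arm_command", "body": {
  "commands": [
    [[0, 0, -1], 0, 0.6],
    [[0, 0, -1], 0, 0.6],
    [[0, 0, 0], 0, 0.6]
  ]
}}

```text
clock: 17.3
position: [0.5464, 0.2117, 0.1675]
tool_rot: [-3.142, 0.0, 1.356]
force: [0.9, -0.3, -2.1]
grip_width: 0.0316
finger_force: 30.6
```

Call:
{"method": "arm_command", "body": {
  "commands": [
    [[0, 0, -1], 0, 0.6],
    [[0, 0, 0], 0, 0.6]
  ]
}}

```text
clock: 17.5
position: [0.5464, 0.2117, 0.1664]
tool_rot: [-3.141, 0.0, 1.356]
force: [-0.1, -0.7, -1.9]
grip_width: 0.0313
finger_force: 30.6
```

Call:
{"method": "arm_command", "body": {
  "commands": [
    [[0, 0, -1], 0, 0.6],
    [[0, 0, -1], 0, 0.6],
    [[0, 0, 0], 0, 0.6]
  ]
}}

```text
clock: 17.8
position: [0.5467, 0.2118, 0.1653]
tool_rot: [3.141, -0.001, 1.356]
force: [-3.9, -0.1, 10.9]
grip_width: 0.0315
finger_force: 32.3
```

Call:
{"method": "arm_command", "body": {
  "commands": [
    [[0, 0, -1], 0, 0.6],
    [[0, 0, 0], 0, 0.6],
    [[0, 0, 0], 0, 0.6]
  ]
}}

```text
clock: 18.1
position: [0.5472, 0.2119, 0.1651]
tool_rot: [3.14, -0.002, 1.356]
force: [-5.1, -1.1, 24.2]
grip_width: 0.0316
finger_force: 34.0
```

Call:
{"method": "arm_command", "body": {
  "commands": [
    [[0, 0, 1], 0, 0.4],
    [[0, 0, 0], 0, 0.3],
    [[0, 0, 0], 0, 0.26],
    [[0, 0, 0], 0, 0.23],
    [[-2, 0.4, 0], 0, 0.2],
    [[-2, 0.4, 0], 0, 0.17],
    [[0, 0, 0], 0, 0.17]
  ],
  "newtons": 20
}}

```text
clock: 18.8
position: [0.542, 0.2126, 0.1644]
tool_rot: [-3.141, 0.0, 1.356]
force: [0.3, -0.4, -0.1]
grip_width: 0.0355
finger_force: 0.1
```

Call:
{"method": "arm_command", "body": {
  "commands": [
    [[-2, 0.4, 0], 0, 0.16],
    [[-2, 0.4, 0], 0, 0.14],
    [[-2, 0.4, 0], 0, 0.12],
    [[-2, 0.4, 0], 0, 0.1],
    [[0, 0, 0], 0, 0.1]
  ]
}}

```text
clock: 19.3
position: [0.5341, 0.2142, 0.1645]
tool_rot: [-3.141, -0.0, 1.356]
force: [0.1, -0.6, -1.1]
grip_width: 0.0381
finger_force: 0.2
```

Run:
```python
from h import *
from workcell import grab_frame,bot
s,t=grab_frame("side"),grab_frame("top")
cv2.imwrite("pics/tilt.png",np.hstack([crop(s,320,230,100,110,4),crop(t,200,165,100,110,4)]))
o=bot.observe();print(o["position"],o["force"],o["grip_width"],o["finger_force"])
```

```text
[0.53440887 0.21416589 0.16457603] [-0.68373308  0.710551    0.5091719 ] 0.038292116994697235 0.2897987391042989
```

View pics/tilt.png

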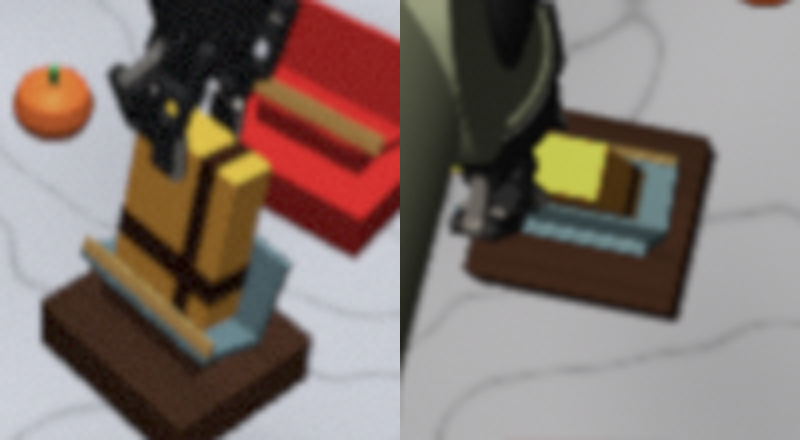

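The carton's base sits behind the lip (side crop (205,320)) and it is leaning back about halfway, following the rear finger. Continuing.

Call:
{"method": "arm_command", "body": {
  "commands": [
    [[-2, 0.4, 0], 0, 0.07],
    [[-2, 0.4, 0], 0, 0.04],
    [[-2, 0.4, 0], 0, 0.01],
    [[-2, 0.4, 0], 0, -0.02],
    [[-2, 0.4, 0], 0, -0.05],
    [[0, 0, 0], 0, -0.05]
  ]
}}

```text
clock: 20.0
position: [0.5242, 0.2162, 0.1645]
tool_rot: [-3.141, -0.0, 1.356]
force: [-0.8, -0.0, -0.2]
grip_width: 0.0448
finger_force: 0.4
```

Call:
{"method": "arm_command", "body": {
  "commands": [
    [[-2, 0.4, 0], 0, -0.08],
    [[-2, 0.4, 0], 0, -0.11],
    [[-2, 0.4, 0], 0, -0.14],
    [[-2, 0.4, 0], 0, -0.17],
    [[-2, 0.4, 0], 0, -0.2],
    [[0, 0, 0], 0, -0.2]
  ]
}}

```text
clock: 20.6
position: [0.5142, 0.2182, 0.1646]
tool_rot: [-3.142, -0.0, 1.356]
force: [-0.7, -0.3, -0.0]
grip_width: 0.0516
finger_force: 0.0
```

Call:
{"method": "arm_command", "body": {
  "commands": [
    [[0, 0, 0], 0, -0.4],
    [[0, 0, 0], 0, -0.6],
    [[0, 0, 0], 0, -0.8],
    [[0, 0, 0], 0, -1],
    [[0, 0, 0], 0, -1],
    [[0, 0, 10], 0, -1],
    [[0, 0, 20], 0, -1],
    [[0, 0, 30], 0, -1],
    [[0, 0, 40], 0, -1],
    [[0, 0, 30], 0, -1],
    [[-30, 30, 0], 0, -1],
    [[-30, 40, 0], 0, -1],
    [[-20, 40, 0], 0, -1],
    [[0, 40, 0], 0, -1],
    [[0, 40, 0], 0, -1]
  ]
}}

```text
clock: 22.1
position: [0.4335, 0.4101, 0.2956]
tool_rot: [-3.141, -0.001, 1.357]
force: [0.8, -0.3, -0.0]
grip_width: 0.0852
finger_force: 0.0
```

Run:
```python
from h import *
from workcell import grab_frame,bot
s,t=grab_frame("side"),grab_frame("top")
pickle.dump((s,t),open("fin.pkl","wb"))
cv2.imwrite("pics/fin.png",np.hstack([crop(s,325,240,80,100,5),crop(t,205,165,80,100,5)]))
o=bot.observe();print(o["position"],o["force"])
```

```text
[0.43272455 0.41324183 0.29422363] [-0.52536458  0.01766685 -0.92642402]
```

View pics/fin.png

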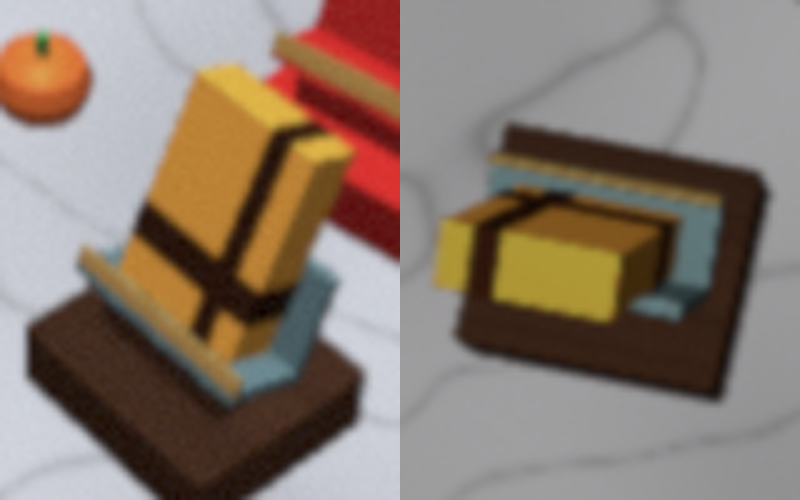

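Run:
```python
from h import *
s,t=pickle.load(open("fin.pkl","rb"))
S=lambda x,y:((x+.5)/5-.5+325,(y+.5)/5-.5+240); T=lambda x,y:((x-400+.5)/5-.5+205,(y+.5)/5-.5+165)
a=np.radians(20)
def W(q,p): # cradle pose q=(x,y,yaw)
    x,y,z=p; return Rz(q[2])@(x*np.cos(a)-z*np.sin(a),y,.075+x*np.sin(a)+z*np.cos(a))+[q[0],q[1],0]
def carton(q,c,p): # c=(x,y,z,yaw,tilt) in the cradle frame
    ct,st=np.cos(c[4]),np.sin(c[4]); Ry=np.array([[ct,0,st],[0,1,0],[-st,0,ct]])
    return W(q,Rz(c[3])@Ry@np.array(p)+c[:3])
h,w=.016,.0425
cr=[(t,(.026,.06,.008),T(490,165)),(t,(.026,-.06,.008),T(720,206)),(s,(.026,.06,.008),S(240,376)),(s,(.026,-.06,.008),S(86,252)),(s,(-.016,.06,.058),S(336,281))]
ca=[(t,(h,w,.125),T(443,218)),(t,(h,-w,.125),T(624,252)),(t,(-h,-w,.125),T(613,320)),(t,(-h,w,.125),T(434,288)),
(s,(h,-w,.125),S(200,72)),(s,(h,w,.125),S(305,166)),(s,(-h,w,.125),S(353,152)),(s,(-h,-w,.125),S(238,63)),(s,(h,w,0),S(232,362)),(t,(h,-w,0),T(675,218))]
def r(v):
    q,c=v[:3],v[3:]
    return np.concatenate([proj(f,W(q,p))[0]-x for f,p,x in cr]+[proj(f,carton(q,c,p))[0]-x for f,p,x in ca])
o=least_squares(r,[.545,.211,-.214,0,0,0,0,0],loss='soft_l1')
print(o.x.round(4)); print(r(o.x).reshape(-1,2).round(1).tolist())
```

```text
[ 0.5451  0.211  -0.1991 -0.0018  0.0014 -0.0011 -0.0065 -0.0087]
[[-0.8, -0.1], [-0.5, 0.0], [0.6, 0.3], [-0.6, -1.9], [-1.4, -0.4], [-0.4, 0.1], [-0.5, 0.1], [-0.3, 0.3], [-0.4, -0.2], [-1.8, -0.1], [1.3, -0.6], [-0.1, 0.0], [-1.0, -0.1], [-0.5, 1.0], [1.3, 0.7]]
```

```bash
python3 -c "
from workcell import ticket
print(ticket.job_done())"
```

```text
the job is handed in; nothing more can be done
None
```

I handed the job in, with no verdict returned: the lid is open on its stop, and my last camera fit puts the gold carton on the blue stand within 2 mm of its mark and 0.01 rad of square, with the gripper clear of everything.

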